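Unlock the control box with its key and swing the lid open

TASK

Open the splitting machine's grey control box: turn the black wing key in its lid a full quarter turn counterclockwise (seen from above) to release the latch, then swing the lid up and back until it stands upright or leans back, and let go so that it stays open. Do not knock over or push away the glue tin, the tape measure or the cream thread spool.

Things in the scene. Friction and masses are not known exactly. Their poses are not given: they have to be found in the camera images.
- control_box: Grey steel control box fixed to the bench, 130 (x) x 150 (y) x 70 mm high without its lid. Origin: centre of its underside, on the bench. Its x axis points from its front (key side, towards the robot) to its hinge side, z up. It stands either left or right of the splitting machine, turned up to 26 degrees.
- lid (a joint): Angle of the lid about the hinge at the box's far (+x) top edge, rad: 0 shut, 1.57 upright, 1.9 leaning back on its stop; grows as the front edge rises. Flat plate 142 x 154 x 5 mm, top 75 mm above the bench when shut, 0.22 kg, no handle but the key. A stiff hinge (0.25 N m friction) holds it at any angle. Locked, it lifts no more than about 2 mm.
- lid_hinge (a point): Middle of the lid's hinge line, 72.5 mm above the bench, half-way through the lid's thickness; the hinge line runs along the box's y axis.
- lid_edge (a point): Middle of the lid's free front edge (a rolled edge 10 mm thick), 140 mm from the hinge line; it moves with the lid.
- key (a joint): Turn of the key, rad: 0 locked (wing parallel to the lid's front edge, yellow mark towards the red dot), 1.57 unlocked, on its stop (wing square to the front edge, yellow mark towards the green dot). Grows counterclockwise from above; starts at 0 to 0.3. The latch lets go at about 1.25. It stays where it is left (0.06 N m friction).
- key_grip (a point): Centre of the key's black wing, on the key's axis, 33 mm above the lid's top (108 mm above the bench), 97 mm from the hinge line. Wing: upright plate 64 long, 10 thick, 26 mm high (20 to 46 mm above the lid). Axes: y along the wing to its yellow mark, z out of the lid. It cannot be pulled out; unlocked, pinched across its 10 mm, it serves to lift the lid, pivoting between the pads.
- glue_tin_mid (a point): Centre of a white glue tin, 110 mm across, 124 mm high, loose; it stands on the side of the machine where the box is not. Leave it alone.
- tape_measure_mid (a point): Centre of a black tape measure, 58 x 74 x 29 mm, loose at the far left of the bench. Leave it alone.
- thread_spool_3_mid (a point): Centre of a cream thread spool standing upright, 40 mm across, 45 mm high, with a loose end of thread, right of the splitting machine. Leave it alone.

How it is judged:
By the outcome, as a careful person would: the job done as asked, in the order asked, and still so for the second after the job is handed in, with the robot touching nothing.
It also fails if it takes over 56 s, if anything falls off the work surface, if the arm or the gripper's body presses on something with over 40 N, if the wrist force passes 120 N, or if a joint passes its speed limit or range.

ROBOT

A 6-joint arm with a two-finger parallel gripper is mounted at the origin on the work surface; the furniture and walls round the work are solid. World frame = base frame: x ahead of the robot, y to its left, z up, the work surface at z = 0. Lengths are in m, angles in rad, forces in N, time in s.
With the tool pointing down it reaches from about 0.35 to 0.975 m from the base axis. Payload 4.9 kg.
Tool frame: the origin (TCP) lies at the very end of the fingers, on their centre line; the grasp point (between the pads) lies 19 mm behind it (ctrl.grip_point_offset is the distance from the TCP to the grasp point, in m); z points along the fingers, y is the line along which they close (so a half turn about z gives the same grasp; the last joint's range is limited). The gripper opens to 85 mm and grips with 20 to 120 N. Pads are 22 mm wide; open, the fingers measure 114 mm over their backs; the gripper's body (76 mm by 85 mm) begins 54 mm behind the grasp point. The pads swing forward as they close: fully open they stand 13 mm farther back than shut.
Start: joints at [1.083, 0.053, 1.613, -0, 1.476, -0.119], TCP at [0.225, 0.583, 0.196] pointing down, gripper open.
Joint ranges: [-3.01, 3.01], [-1.01, 2.22], [0.06, 2.58], [-1.02, 4.17], [0.09, 2.62], [-3.14, 3.14]. Speed limits (rad/s): [2.57, 2.57, 3.14, 3.14, 3.14, 3.14].

INTERFACE

Orientations are given as a rotation vector (axis times angle).
In Python, from station import ctrl gives the robot as it stands.
- The arm moves only by the tool send_rows, never from a script. Its argument "rows" is a list of rows, each a list of 3 entries, a list of its own where there are three numbers: the finger opening in cm, from 0 to 8.54, then the shift along the tool's x, y, z in cm, then the turn about the tool's z in degrees. A call has 1 to 10 rows; each row shifts and turns the commanded pose from where the row before left it, along the tool's axes as they then stand; what a row does not reach is not made up. A row lasts 1/8 s, in which the tool goes at most 62.5 mm and 10.7 degrees, less where a joint would pass 70% of its speed; a pose out of reach is approached as far as the arm can. A call with a gripper value outside its range is refused whole. The fingers move at their own pace and stop on an object; "newtons" is the grip in N (left out, the last holds). Time passes only in rows, so rows that do not move let the fingers close. It gives the time, the measured TCP pose, the force, the opening and the grip force at its end, in the units of the state.
- ctrl.get_obs(): the state, without advancing time (a new reading comes with each control period).
- ctrl.get_image(name): name is "scene" or "top" or "wrist"; returns a dict with "frame" (420x560x3 uint8, red, green, blue), "range_z" (420x560 float32, m along the optical axis (not along the pixel's ray), 0 where there is no reading), "fx", "fy", "cx", "cy" (pixels), "cam_to_world" (4x4, takes a point from camera to world coordinates). Camera axes: x right, y down, z forward; pixel columns grow to the right and rows downward; lengths in m; the calibration is good to about 2 mm. A picture is of the moment at which its call begins.
- ctrl.finish_job(): hands the job in; it is judged then, once.
The state is a dict: "t": time; "q": joint angles; "dq": joint speeds; "effort": joint torques, N m; "tool_pos": TCP position; "tool_rot": TCP orientation; "contact_force": force on the tool from outside, world axes, zero at the start; "wrist_torque": the same for the moment, N m; "opening": finger opening in m; "grip_force": force on a finger pad.
Only numpy, scipy, OpenCV 4.12 (cv2) and the standard library are available. Lean on these libraries where they do the work, as an engineer would, in place of code of your own. Each camera call takes 0.05 s, during which the arm holds its last target. There are 200 camera calls.

## Working session

There is one attempt and no reset: what is moved stays moved. The work goes in short steps, Python scripts to look and compute and a tool call to move; the robot and the scene stay as the last step left them, time stands still between calls to the robot, and variables do not carry over. Pictures are saved under pics/ and viewed, at most 10 in all, crops included, and the job is handed in when it is done.

Besides the shell and the picture viewer there is one more tool, called after ">>>" by a JSON object that holds its "name" and its "arguments". send_rows: Moves the arm, as the interface text tells. Its arguments: {"type":"object","properties":{"rows":{"type":"array","items":{"type":"array"}},"newtons":{"type":"number"}},"required":["rows"]}

```bash
mkdir -p pics; cat > h.py <<'E'
import numpy as np,cv2
from station import ctrl
from scipy.spatial.transform import Rotation as R
def snap(n,f,crop=None,s=1):
    d=ctrl.get_image(n); np.savez('/tmp/'+f+'.npz',**d)
    im=d['frame'][...,::-1]
    if crop: im=im[crop[1]:crop[3],crop[0]:crop[2]]
    cv2.imwrite('pics/'+f+'.png',cv2.resize(im,None,fx=s,fy=s,interpolation=cv2.INTER_CUBIC)); return d
def pt(d,u,v,z=None):
    T=d['cam_to_world']; ray=np.array([(u-d['cx'])/d['fx'],(v-d['cy'])/d['fy'],1])
    k=d['range_z'][int(round(v)),int(round(u))] if z is None else (z-T[2,3])/(T[:3,:3]@ray)[2]
    return T[:3,:3]@(ray*k)+T[:3,3]
def st():
    o=ctrl.get_obs(); print('t',o['t'],'q',np.round(o['q'],3),'\npos',np.round(o['tool_pos'],4),'\nR\n',np.round(R.from_rotvec(o['tool_rot']).as_matrix(),3),'F',np.round(o['contact_force'],1),'open',o['opening'],o['grip_force'])
E
python3 -c "
from h import *
st();snap('top','top1',None,1.4);snap('scene','scene1',None,1.4)"
```

```text
t 0.0 q [ 1.083  0.053  1.614 -0.     1.476 -0.119] 
pos [0.225  0.5824 0.1944] 
R
 [[-0.933  0.36  -0.001]
 [ 0.36   0.933 -0.002]
 [ 0.    -0.002 -1.   ]] F [ 0.  -0.6  0.2] open 0.08514622637497829 0.0
```

View pics/top1.png

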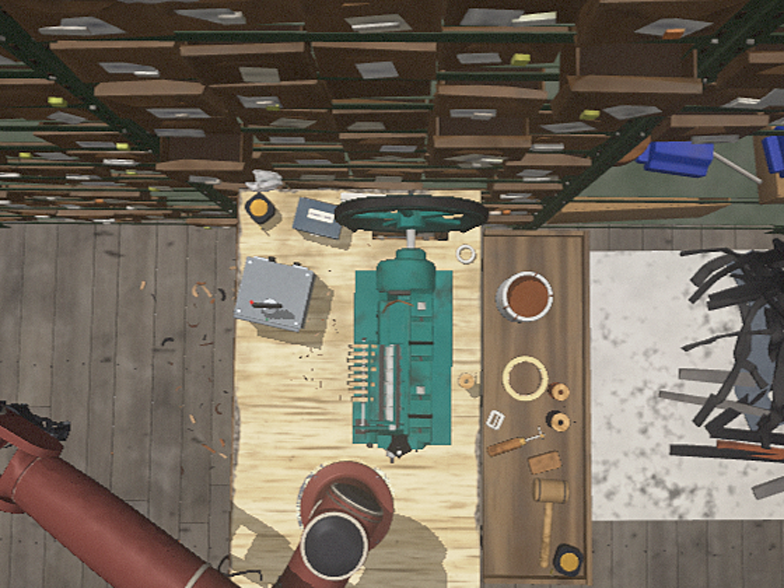

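View pics/scene1.png

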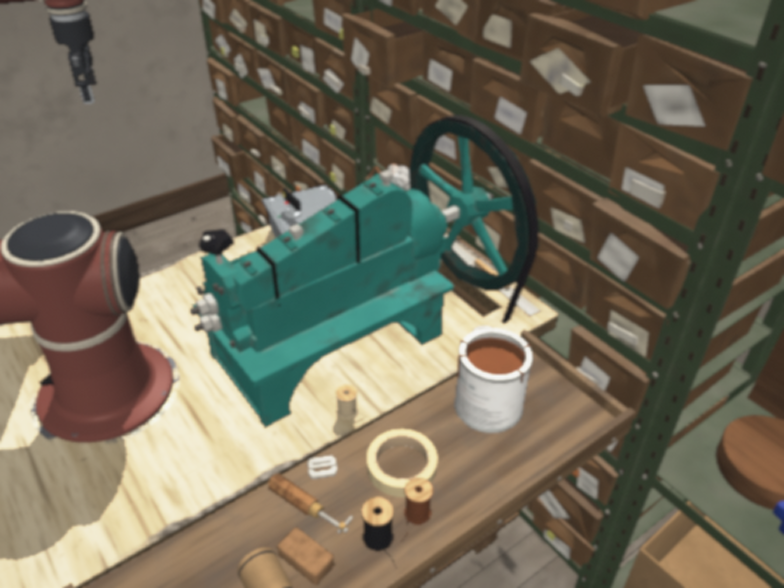

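The top view shows the grey box at about (275,292), left of the machine, with the key at (265,304). The tape measure is at (258,208), the spool at (466,380) and the tin at (527,297).

```bash
python3 -c "
from h import *
d=snap('top','top2',(150,120,270,250),4.6)
for u,v in [(188,208),(185,149),(230,155),(190,217)]: print(u,v,pt(d,u,v))"
```

```text
188 208 [0.49171506 0.18676263 0.0777575 ]
185 149 [0.6871999  0.21025224 0.02726613]
230 155 [0.66641641 0.06217413 0.0392032 ]
190 217 [0.46146775 0.17187741 0.12035631]
```

View pics/top2.png

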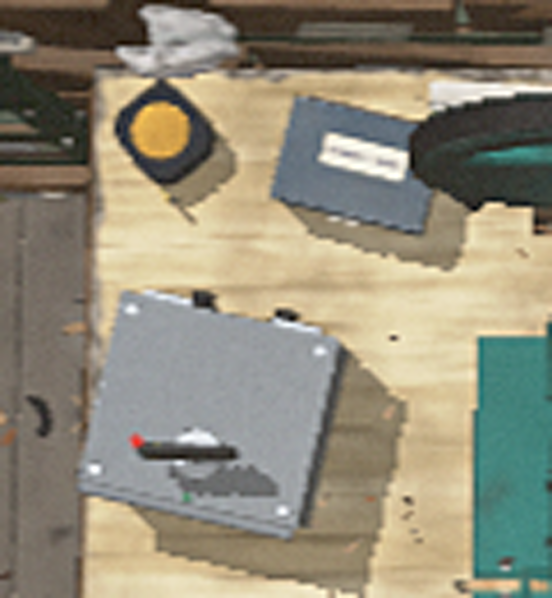

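```bash
python3 -c "
from h import *
d=dict(np.load('/tmp/top2.npz'))
f=lambda a,b,z:pt(d,150+a/4.6,120+b/4.6,z)[:2]
c=np.array([f(122,292,.075),f(342,345,.075),f(292,535,.075),f(80,490,.075)])
print(c)
for i in range(4):
  e=c[(i+1)%4]-c[i]; print(np.linalg.norm(e),np.degrees(np.arctan2(e[1],e[0])))
k=f(140,447,.121),f(238,453,.121); print(k,(k[0]+k[1])/2, np.linalg.norm(k[0]-k[1]),np.degrees(np.arctan2(*(k[0]-k[1])[::-1])))
print(f(133,440,.075),f(187,497,.075),f(195,440,.08))
print(c.mean(0))
"
```

```text
[[0.56886776 0.22505092]
 [0.53362272 0.07393799]
 [0.40404345 0.10582492]
 [0.43337222 0.25066881]]
0.15516871792077658 -103.12875640195836
0.13344498369766014 166.1753101265799
0.14778338257244944 78.55321011666274
0.1378960434961114 -10.706426722762739
(array([0.46067556, 0.20088913]), array([0.45722295, 0.13592082])) [0.45894925 0.16840498] 0.06505999177444333 86.95799127796245
[0.4676785  0.21530346] [0.42921325 0.17769422] [0.46774918 0.17210739]
[0.48497654 0.16387066]
```

Lid yaw is about -13°. The wing points along about 87°, so the key is at about 0.17 rad, with its centre at (0.459, 0.168). I'll go above it.

>>> {"name": "send_rows", "arguments": {"rows": [[8.5, [-3.7, -3.0, 0], 0], [8.5, [-3.7, -3.0, 0], 0], [8.5, [-3.7, -3.0, 0], 0], [8.5, [-3.7, -3.0, 0], 0], [8.5, [-3.7, -3.0, 0], 0], [8.5, [-3.7, -3.0, 0], 0], [8.5, [-3.7, -3.0, 0], 0], [8.5, [-3.7, -3.0, 0], 0], [8.5, [-3.7, -3.0, 0], 0], [8.5, [-3.4, -3.2, 0], 0]], "newtons": 40}}

```text
t: 1.4
tool_pos: [0.4592, 0.1675, 0.1954]
tool_rot: [-0.576, -3.088, 0.0]
contact_force: [-0.3, -0.3, 0.1]
opening: 0.085
grip_force: 0.0
```

>>> {"name": "send_rows", "arguments": {"rows": [[8.5, [0, 0, 0], 9], [8.5, [0, 0, 0], 9], [8.5, [0, 0, 0], 9], [8.5, [0, 0, 0], 9], [8.5, [0, 0, 0], 9], [8.5, [0, 0, 0], 9], [8.5, [0, 0, 0], 9], [8.5, [0, 0, 0], 9], [8.5, [0, 0, 0], 0], [8.5, [0, 0, 0], 0]]}}

```text
t: 2.65
tool_pos: [0.4586, 0.1689, 0.1954]
tool_rot: [-2.279, -2.162, 0.001]
contact_force: [0.2, 0.4, 0.1]
opening: 0.0851
grip_force: 0.0
```

```bash
python3 -c "
from h import *
st();snap('wrist','w1',None,1.4)"
```

```text
t 2.65 q [ 0.201 -0.282  1.921 -0.     1.503  0.253] 
pos [0.4586 0.1689 0.1954] 
R
 [[ 0.052  0.999 -0.   ]
 [ 0.999 -0.052 -0.   ]
 [-0.    -0.    -1.   ]] F [0.2 0.4 0.1] open 0.08506669076863672 0.0
```

View pics/w1.png

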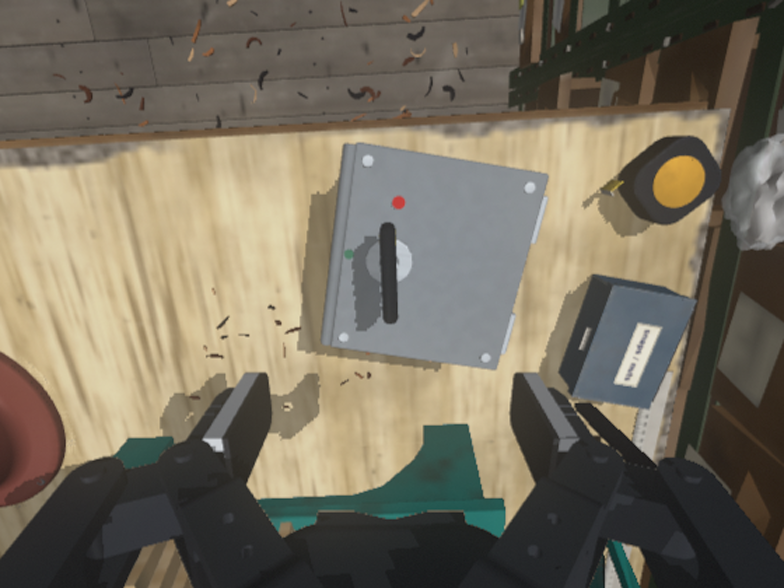

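The wrist view shows the wing from (387,228) to (391,319). The lid corners are near (352,145), (547,175), (497,368) and (324,344).

```bash
python3 -c "
from h import *
d=dict(np.load('/tmp/w1.npz'))
f=lambda a,b,z:pt(d,a/1.4,b/1.4,z)[:2]
k=f(387,225,.121),f(391,322,.121); print(k,(k[0]+k[1])/2, np.linalg.norm(k[0]-k[1]),np.degrees(np.arctan2(*(k[0]-k[1])[::-1])))
print(pt(d,389/1.4,275/1.4))
c=np.array([f(345,145,.075),f(547,175,.075),f(497,368,.075),f(324,344,.075)]);print(c)
for i in range(4):
  e=c[(i+1)%4]-c[i]; print(np.linalg.norm(e),np.degrees(np.arctan2(e[1],e[0])))
"
```

```text
(array([0.45863786, 0.20618494]), array([0.45773698, 0.1433315 ])) [0.45818742 0.17475822] 0.06285989808189911 89.1788357533247
[0.458163   0.17516961 0.12154206]
[[0.43294542 0.25257694]
 [0.56820265 0.2260998 ]
 [0.53852504 0.07946999]
 [0.4039125  0.10765901]]
0.1378243675430302 -11.0758243495918
0.14960300440407426 -101.44199286322801
0.13753238774956322 168.1726832729599
0.14779756332906957 78.67131181918276
```

>>> {"name": "send_rows", "arguments": {"rows": [[8.5, [0.5, 0, 2], -1], [8.5, [0, 0, 2], 0], [8.5, [0, 0, 2], 0], [8.5, [0, 0, 2], 0], [8.5, [0, 0, 1.1], 0], [8.5, [0, 0, 1.0], 0], [4, [0, 0, 0], 0], [1.5, [0, 0, 0], 0], [0.5, [0, 0, 0], 0], [0.5, [0, 0, 0], 0]], "newtons": 40}}

```text
t: 3.95
tool_pos: [0.4594, 0.174, 0.0952]
tool_rot: [2.262, 2.179, 0.001]
contact_force: [-0.3, 0.2, -0.2]
opening: 0.0117
grip_force: 0.0
```

>>> {"name": "send_rows", "arguments": {"rows": [[0.5, [0, 0, 0], 0], [0.5, [0, 0, 0], 0], [0.5, [0, 0, 0], 0], [0.5, [0, 0, 0], 0]]}}

```text
t: 4.45
tool_pos: [0.459, 0.1739, 0.0946]
tool_rot: [-2.262, -2.18, 0.0]
contact_force: [0.2, -0.0, -0.4]
opening: 0.005
grip_force: 0.0
```

```bash
python3 -c "
from h import *
st();snap('wrist','w2',None,1.2)"
```

```text
t 4.45 q [ 0.211 -0.19   2.017 -0.     1.315  0.248] 
pos [0.459  0.1739 0.0946] 
R
 [[ 0.037  0.999 -0.   ]
 [ 0.999 -0.037 -0.   ]
 [-0.    -0.    -1.   ]] F [ 0.2 -0.  -0.4] open 0.005040390485167146 0.0
```

View pics/w2.png

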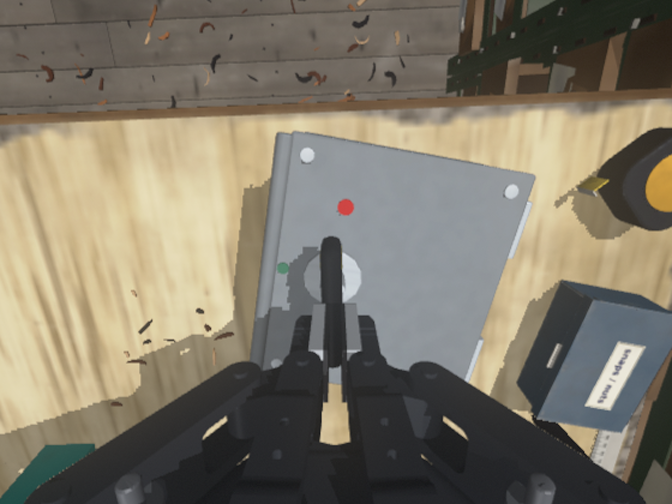

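The fingers closed to 5 mm with no grip force, so the wing isn't between the pads. I'll check the geometry.

```bash
python3 -c "
from h import *
d=dict(np.load('/tmp/w2.npz'))
T=d['cam_to_world'];print(T.round(3))
for u,v in [(332,240),(332,260),(332,280),(333,300),(334,320),(334,340),(334,360),(315,330),(355,330),(320,310),(352,310),(345,207),(346,275)]: print(u,v,pt(d,u/1.2,v/1.2).round(4))
for P in [(.459,.174,.0946),(.459,.174,.1136)]:
  p=np.linalg.inv(T)@np.r_[P,1]; print(1.2*(d['fx']*p[0]/p[2]+d['cx']),1.2*(d['fy']*p[1]/p[2]+d['cy']))
"
```

```text
[[ 0.999 -0.036 -0.012  0.462]
 [-0.038 -0.945 -0.324  0.257]
 [ 0.     0.324 -0.946  0.272]
 [ 0.     0.     0.     1.   ]]
332 240 [0.4589 0.2038 0.1045]
332 260 [0.4588 0.1995 0.1203]
332 280 [0.4584 0.1898 0.1204]
333 300 [0.4585 0.1795 0.1199]
334 320 [0.4585 0.1691 0.1203]
334 340 [0.4581 0.1579 0.1199]
334 360 [0.4577 0.1458 0.119 ]
315 330 [0.4521 0.185  0.1543]
355 330 [0.4669 0.1848 0.155 ]
320 310 [0.4533 0.1842 0.1378]
352 310 [0.4666 0.1841 0.1385]
345 207 [0.4663 0.2131 0.0746]
346 275 [0.4656 0.1739 0.0782]
334.53956360953606 287.32461650014
334.56054889216756 304.0698640824083
```

>>> {"name": "send_rows", "arguments": {"rows": [[0, [0, 0, 0], 0], [0, [0, 0, 0], 0], [0, [0, 0, 0], 0], [0, [0, 0, 0], 0]], "newtons": 40}}

```text
t: 5.0
tool_pos: [0.459, 0.174, 0.0946]
tool_rot: [-2.262, -2.18, 0.0]
contact_force: [0.0, -0.6, -0.5]
opening: 0.0002
grip_force: 0.0
```

```bash
python3 -c "
from h import *
st();d=snap('wrist','w3',(200,160,360,330),3.5)
for r in (250,258,265,272):print(r,d['range_z'][r,255:305:2].round(3))"
```

```text
t 5.0 q [ 0.211 -0.19   2.017 -0.     1.315  0.248] 
pos [0.459  0.174  0.0946] 
R
 [[ 0.037  0.999 -0.   ]
 [ 0.999 -0.037 -0.   ]
 [-0.    -0.    -1.   ]] F [ 0.  -0.6 -0.5] open 0.00015370438904948832 0.0
250 [0.219 0.221 0.221 0.22  0.22  0.216 0.215 0.17  0.169 0.169 0.169 0.169
 0.17  0.17  0.17  0.194 0.216 0.215 0.22  0.22  0.221 0.221 0.22  0.221
 0.22 ]
258 [0.222 0.224 0.222 0.223 0.223 0.222 0.15  0.15  0.15  0.15  0.149 0.149
 0.15  0.151 0.149 0.15  0.149 0.149 0.15  0.223 0.222 0.221 0.223 0.222
 0.221]
265 [0.152 0.152 0.151 0.151 0.152 0.144 0.143 0.144 0.143 0.143 0.144 0.144
 0.144 0.144 0.144 0.144 0.142 0.143 0.144 0.151 0.152 0.152 0.151 0.151
 0.152]
272 [0.145 0.145 0.145 0.145 0.144 0.139 0.139 0.138 0.137 0.138 0.138 0.137
 0.137 0.138 0.137 0.138 0.138 0.138 0.138 0.138 0.146 0.145 0.145 0.144
 0.145]
```

View pics/w3.png

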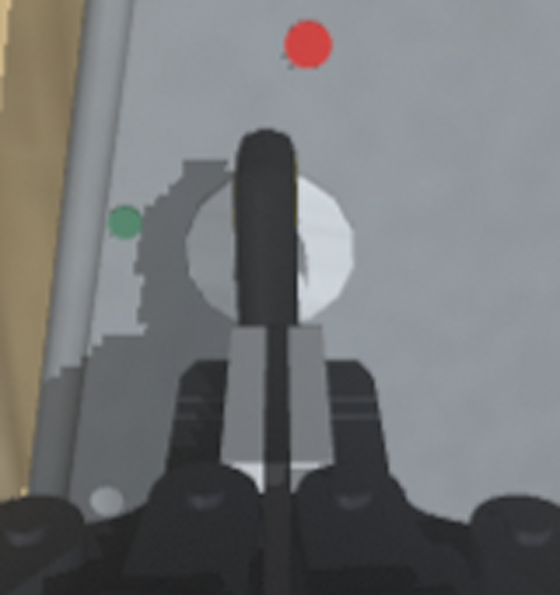

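```bash
python3 -c "
from h import *
print(ctrl.grip_point_offset,[a for a in dir(ctrl) if a[0]!='_'])
d=dict(np.load('/tmp/w1.npz'))
for u,v in [(255,378),(250,385),(240,400),(264,385),(525,378),(535,390),(545,400)]: print(u,v,pt(d,u/1.4,v/1.4).round(4))
d=dict(np.load('/tmp/w3.npz'))
for u,v in [(267,253),(267,254),(267,258),(289,253),(289,254),(289,258),(279,254),(279,258)]: print(u,v,pt(d,u,v).round(4))
"
```

```text
0.0187 ['MotionError', 'finish_job', 'get_image', 'get_obs', 'grip_point_offset']
255 378 [0.4144 0.1812 0.2494]
250 385 [0.4148 0.1822 0.2553]
240 400 [0.414  0.1817 0.2628]
264 385 [0.4161 0.177  0.2471]
525 378 [0.5032 0.1773 0.2509]
535 390 [0.5043 0.1769 0.2574]
545 400 [0.5052 0.1775 0.2639]
267 253 [0.4496 0.1532 0.0728]
267 254 [0.4534 0.1842 0.1333]
267 258 [0.4535 0.1846 0.1381]
289 253 [0.4657 0.1534 0.0744]
289 254 [0.4646 0.184  0.1337]
289 258 [0.4644 0.1846 0.139 ]
279 254 [0.4595 0.1842 0.1337]
279 258 [0.4595 0.1844 0.1383]
```

The visible fingertips sit about 39 mm behind the reported TCP, at z≈0.133 against a wing top of 0.121. That fits the empty closure. I'll open and descend in small stages, watching the force.

>>> {"name": "send_rows", "arguments": {"rows": [[5, [0, 0, 0], 0], [5, [0, 0, 0], 0], [5, [0, 0, 0], 0], [5, [0, 0, 0], 0], [5, [0, 0, 0.6], 0], [5, [0, 0, 0.6], 0], [5, [0, 0, 0.5], 0], [5, [0, 0, 0.3], 0], [5, [0, 0, 0], 0]]}}

```text
t: 6.18
tool_pos: [0.4588, 0.1739, 0.0742]
tool_rot: [-2.262, -2.18, 0.001]
contact_force: [0.1, 0.7, 0.3]
opening: 0.0502
grip_force: 0.0
```

>>> {"name": "send_rows", "arguments": {"rows": [[5, [0, 0, 0.5], 0], [5, [0, 0, 0.5], 0], [5, [0, 0, 0.4], 0], [5, [0, 0, 0.3], 0], [5, [0, 0, 0], 0]]}}

```text
t: 6.8
tool_pos: [0.4588, 0.1739, 0.0572]
tool_rot: [-2.262, -2.18, 0.001]
contact_force: [0.8, 0.4, 0.6]
opening: 0.0504
grip_force: 0.0
```

>>> {"name": "send_rows", "arguments": {"rows": [[2, [0, 0, 0], 0], [0, [0, 0, 0], 0], [0, [0, 0, 0], 0], [0, [0, 0, 0], 0], [0, [0, 0, 0], 0], [0, [0, 0, 0], 0], [0, [0, 0, 0], 0], [0, [0, 0, 0], 0]], "newtons": 40}}

```text
t: 7.8
tool_pos: [0.4577, 0.1741, 0.0579]
tool_rot: [-2.261, -2.178, 0.004]
contact_force: [-5.0, 0.2, 5.1]
opening: 0.0109
grip_force: 39.0
```

The wing is gripped at 10.9 mm and 39 N. Now I'll turn it counterclockwise about 82°.

>>> {"name": "send_rows", "arguments": {"rows": [[0, [0, 0, 0], -9], [0, [0, 0, 0], -9], [0, [0, 0, 0], -9], [0, [0, 0, 0], -9], [0, [0, 0, 0], -9], [0, [0, 0, 0], -9], [0, [0, 0, 0], -9], [0, [0, 0, 0], -9], [0, [0, 0, 0], -6], [0, [0, 0, 0], 0]]}}

```text
t: 9.05
tool_pos: [0.456, 0.1728, 0.0578]
tool_rot: [-0.384, -3.11, 0.007]
contact_force: [-11.9, -4.1, 10.5]
opening: 0.0104
grip_force: 39.7
```

>>> {"name": "send_rows", "arguments": {"rows": [[0, [0, 0, 0], -4], [0, [0, 0, 0], 0], [0, [0, 0, 0], 0]]}}

```text
t: 9.43
tool_pos: [0.456, 0.1727, 0.0578]
tool_rot: [-0.277, -3.121, 0.006]
contact_force: [-12.5, -5.3, 9.9]
opening: 0.0103
grip_force: 39.7
```

```bash
python3 -c "
from h import *
st();print(ctrl.get_obs()['wrist_torque']);snap('wrist','w4',None,1.2)"
```

```text
t 9.425 q [ 2.100e-01 -1.460e-01  2.044e+00 -2.000e-03  1.252e+00 -1.183e+00] 
pos [0.456  0.1727 0.0578] 
R
 [[-0.984  0.176 -0.008]
 [ 0.176  0.984 -0.003]
 [ 0.008 -0.005 -1.   ]] F [-12.5  -5.3   9.9] open 0.010321404124264515 39.709691405296326
[-0.86724627  2.00466548 -0.09205734]
```

View pics/w4.png

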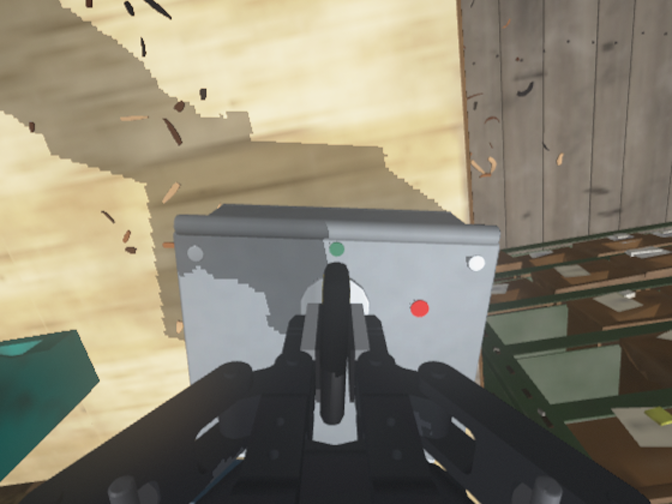

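The wing now points at the green dot, square to the front edge. I'll push a little more to confirm the stop.

>>> {"name": "send_rows", "arguments": {"rows": [[0, [0, 0, 0], -4], [0, [0, 0, 0], 0], [0, [0, 0, 0], 0]]}}

```text
t: 9.85
tool_pos: [0.456, 0.1726, 0.0578]
tool_rot: [-0.17, -3.129, 0.006]
contact_force: [-11.3, -5.6, 10.8]
opening: 0.0107
grip_force: 52.2
```

```bash
python3 -c "
from h import *
st();print(ctrl.get_obs()['wrist_torque'])"
```

```text
t 9.85 q [ 2.100e-01 -1.460e-01  2.044e+00 -2.000e-03  1.252e+00 -1.251e+00] 
pos [0.456  0.1726 0.0578] 
R
 [[-0.994  0.109 -0.008]
 [ 0.109  0.994 -0.003]
 [ 0.008 -0.004 -1.   ]] F [-11.3  -5.6  10.8] open 0.010701703640414995 52.183569045737386
[-0.95441911  1.98202945 -0.7363691 ]
```

That is the stop, at a torque of 0.74 N m. I'll back off the turn by 4° and begin lifting along the arc.

>>> {"name": "send_rows", "arguments": {"rows": [[0, [0, 0, 0], 4], [0, [-0.3, 0, -0.8], 0], [0, [-0.4, 0, -0.8], 0], [0, [-0.5, 0, -0.8], 0], [0, [-0.5, 0, -0.7], 0], [0, [0, 0, 0], 0]]}}

```text
t: 10.6
tool_pos: [0.4699, 0.1698, 0.0864]
tool_rot: [-0.276, -3.115, 0.007]
contact_force: [-13.8, -3.4, 5.1]
opening: 0.0106
grip_force: 40.2
```

```bash
python3 -c "
from h import *
st();d=ctrl.get_image('wrist');print(pt(d,330/1.2,215/1.2))
snap('top','top3',(150,120,270,250),4.6)"
```

```text
t 10.6 q [ 0.198 -0.145  1.992 -0.     1.31  -1.196] 
pos [0.4699 0.1698 0.0864] 
R
 [[-0.984  0.176 -0.015]
 [ 0.176  0.984 -0.003]
 [ 0.014 -0.006 -1.   ]] F [-13.8  -3.4   5.1] open 0.01057030024849024 40.210908986628056
[0.423314   0.1761493  0.11743846]
```

View pics/top3.png

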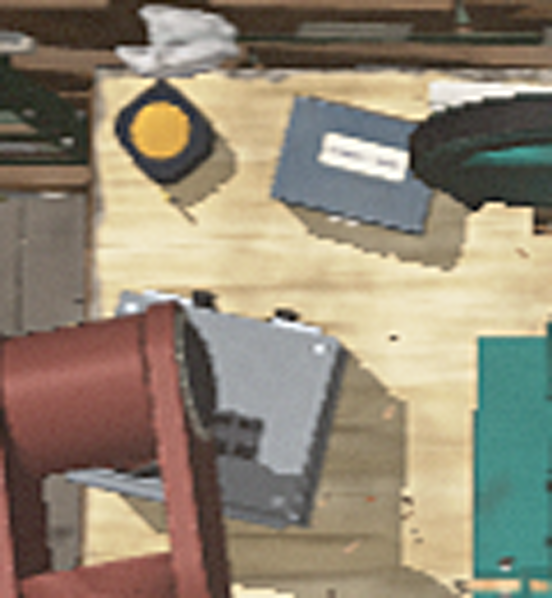

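The lid is following: its front edge is at z≈0.117, about 18–20° open. I'll continue the arc.

>>> {"name": "send_rows", "arguments": {"rows": [[0, [-0.6, 0, -0.7], 0], [0, [-0.6, 0, -0.6], 0], [0, [-0.7, 0, -0.5], 0], [0, [-0.7, 0, -0.5], 0], [0, [-0.8, 0, -0.4], 0], [0, [-0.8, 0, -0.4], 0], [0, [0, 0, 0], 0]]}}

```text
t: 11.58
tool_pos: [0.5149, 0.1604, 0.1167]
tool_rot: [-0.28, -3.123, 0.011]
contact_force: [-1.1, -8.7, -5.2]
opening: 0.0089
grip_force: 40.1
```

>>> {"name": "send_rows", "arguments": {"rows": [[0, [-0.9, 0, -0.3], 0], [0, [-0.9, 0, -0.2], 0], [0, [-0.9, 0, -0.1], 0], [0, [-0.9, 0, 0], 0], [0, [-0.9, 0, 0.1], 0], [0, [-0.9, 0, 0.1], 0], [0, [0, 0, 0], 0]]}}

```text
t: 12.45
tool_pos: [0.5679, 0.1492, 0.1223]
tool_rot: [-0.279, -3.122, 0.016]
contact_force: [-6.1, -15.0, 2.2]
opening: 0.009
grip_force: 39.0
```

```bash
python3 -c "
from h import *
st();snap('wrist','w5',None,1.2)"
```

```text
t 12.45 q [ 0.135  0.027  1.764 -0.009  1.36  -1.256] 
pos [0.5679 0.1492 0.1223] 
R
 [[-0.984  0.177 -0.008]
 [ 0.178  0.984 -0.01 ]
 [ 0.006 -0.011 -1.   ]] F [ -6.1 -15.    2.2] open 0.009026938809912687 38.9661169052124
```

View pics/w5.png

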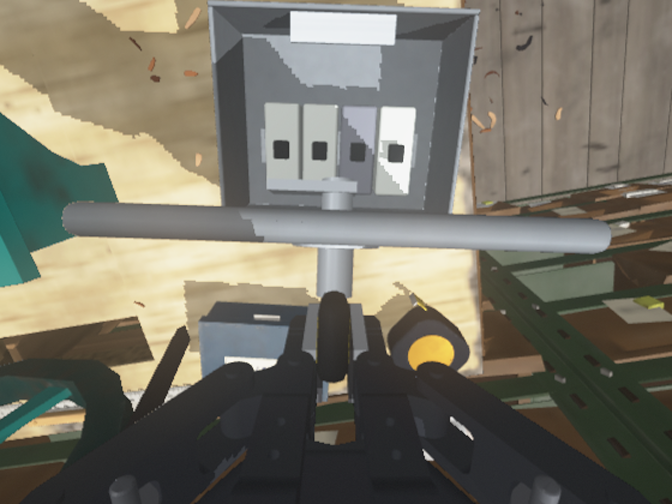

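The lid is nearly upright with the box interior visible. The tape measure at (425,340) is well below. I'll continue past upright.

>>> {"name": "send_rows", "arguments": {"rows": [[0, [-0.9, -0.1, 0.2], 0], [0, [-0.8, -0.1, 0.3], 0], [0, [-0.8, 0, 0.3], 0], [0, [-0.8, 0, 0.4], 0], [0, [0, 0, 0], 0]]}}

```text
t: 13.12
tool_pos: [0.6016, 0.142, 0.1114]
tool_rot: [-0.279, -3.126, 0.013]
contact_force: [-2.6, -13.6, 3.6]
opening: 0.0095
grip_force: 39.1
```

```bash
python3 -c "
from h import *
st();d=ctrl.get_image('wrist');np.savez('/tmp/w6.npz',**d)
ys,xs=np.mgrid[100:260:4,60:520:4]
P=np.array([pt(d,u,v) for u,v in zip(xs.ravel(),ys.ravel())])
b=np.array([.984,-.177]);h=np.array([.457,.173])+.097*b
s=(P[:,:2]-h)@b; t=(P[:,:2]-h)@[.177,.984]
m=(P[:,2]>.09)&(abs(t)>.03)&(abs(t)<.08)&(s<.06)
Q=np.c_[s,t,P[:,2]][m];Q=Q[Q[:,2].argsort()];print(len(Q),Q[::max(1,len(Q)//15)].round(3))"
```

```text
t 13.125 q [ 0.115  0.105  1.701 -0.007  1.34  -1.276] 
pos [0.6016 0.142  0.1114] 
R
 [[-0.984  0.177 -0.004]
 [ 0.177  0.984 -0.008]
 [ 0.003 -0.008 -1.   ]] F [ -2.6 -13.6   3.6] open 0.009547952354555871 39.06485080718994
1302 [[ 0.001  0.051  0.09 ]
 [ 0.001  0.059  0.124]
 [ 0.002  0.059  0.143]
 [-0.002 -0.049  0.157]
 [-0.001 -0.031  0.167]
 [-0.001 -0.04   0.176]
 [-0.002 -0.061  0.184]
 [-0.001 -0.037  0.189]
 [-0.001 -0.049  0.194]
 [-0.001 -0.054  0.199]
 [ 0.     0.031  0.209]
 [-0.003 -0.061  0.21 ]
 [-0.003 -0.048  0.211]
 [-0.001 -0.049  0.211]
 [ 0.004  0.039  0.211]
 [ 0.005  0.033  0.212]]
```

The lid is about vertical now, so it needs roughly 10° more.

>>> {"name": "send_rows", "arguments": {"rows": [[0, [-0.8, -0.1, 0.4], 0], [0, [-0.8, -0.1, 0.4], 0], [0, [-0.7, 0, 0.4], 0], [0, [0, 0, 0], 0]]}}

```text
t: 13.68
tool_pos: [0.6227, 0.1375, 0.0979]
tool_rot: [-0.278, -3.123, 0.009]
contact_force: [-2.9, -8.0, -0.7]
opening: 0.0089
grip_force: 38.9
```

```bash
cat > ang.py <<'E'
from h import *
st();d=ctrl.get_image('wrist')
ys,xs=np.mgrid[60:300:4,60:520:4]
P=np.array([pt(d,u,v) for u,v in zip(xs.ravel(),ys.ravel())])
b=np.array([.984,-.177]);h=np.array([.457,.173])+.097*b
s=(P[:,:2]-h)@b; t=(P[:,:2]-h)@[.177,.984]
for z in np.arange(.09,.23,.01):
    m=(abs(P[:,2]-z)<.005)&(abs(t)>.03)&(abs(t)<.075)&(abs(s)<.09)
    if m.sum()>3: print(round(z,2),m.sum(),np.median(s[m]).round(4),s[m].min().round(3))
E
python3 ang.py
```

```text
t 13.675 q [ 0.103  0.163  1.661 -0.005  1.324 -1.289] 
pos [0.6227 0.1375 0.0979] 
R
 [[-0.984  0.177 -0.006]
 [ 0.177  0.984 -0.005]
 [ 0.005 -0.006 -1.   ]] F [-2.9 -8.  -0.7] open 0.008918017630089323 38.90351951122284
0.09 52 0.0035 0.001
0.1 55 0.0046 0.003
0.11 67 0.0084 0.004
0.12 77 0.0111 0.007
0.13 87 0.0136 0.01
0.14 101 0.0159 0.012
0.15 121 0.0177 0.014
0.16 179 0.0201 0.017
0.17 208 0.022 0.019
0.18 280 0.0249 0.007
0.19 338 0.0272 0.024
0.2 266 0.0286 0.026
0.21 401 0.0317 0.026
```

The lid leans back about 13° past upright. I'll release and withdraw straight up.

>>> {"name": "send_rows", "arguments": {"rows": [[2, [0, 0, 0], 0], [5, [0, 0, 0], 0], [5, [0, 0, 0], 0], [5, [0, 0, 0], 0], [5, [0, 0, 0], 0], [5, [0, 0, -0.5], 0], [5, [0, 0, -1], 0], [5, [0, 0, -1.5], 0], [5, [0, 0, -2], 0], [5, [0, 0, -2], 0]]}}

```text
t: 14.98
tool_pos: [0.6251, 0.1404, 0.1719]
tool_rot: [0.277, 3.128, 0.0]
contact_force: [0.5, 1.1, 0.1]
opening: 0.0499
grip_force: 0.0
```

>>> {"name": "send_rows", "arguments": {"rows": [[5, [0, 0, -2], 0], [5, [0, 0, -2], 0], [5, [0, 0, -2], 0], [5, [0, 0, -2], 0], [5, [0, 0, -1], 0], [5, [0, 0, 0], 0], [5, [0, 0, 0], 0]]}}

```text
t: 15.85
tool_pos: [0.6242, 0.1403, 0.2584]
tool_rot: [-0.277, -3.128, 0.001]
contact_force: [0.0, 0.9, 0.1]
opening: 0.0499
grip_force: 0.0
```

```bash
python3 ang.py; python3 -c "
from h import *
snap('wrist','w7',None,1.2)"
```

```text
t 15.85 q [ 0.105  0.059  1.502  0.     1.582 -1.289] 
pos [0.6242 0.1403 0.2584] 
R
 [[-0.984  0.176 -0.002]
 [ 0.176  0.984 -0.   ]
 [ 0.002 -0.001 -1.   ]] F [0.  0.9 0.1] open 0.04993358735449488 0.0
0.09 12 0.0041 0.0
0.1 21 0.0039 0.004
0.11 12 0.0109 0.007
0.12 9 0.0104 0.007
0.13 17 0.0138 0.01
0.14 21 0.0133 0.013
0.15 24 0.0161 0.016
0.16 25 0.0187 0.018
0.17 24 0.0211 0.021
0.18 27 0.0261 0.023
0.19 40 0.0275 0.025
0.2 11 0.0271 0.027
0.21 83 0.0315 0.028
```

View pics/w7.png

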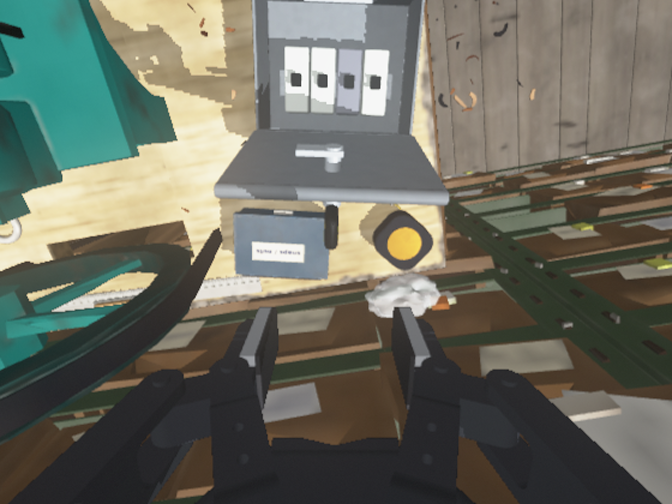

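The lid stays about 13° past upright. The gripper is clear, and the tape measure at (402,240) hasn't moved. Handing in.

```bash
python3 -c "
from station import ctrl
print(ctrl.finish_job())"
```

```text
the job is handed in; nothing more can be done
None
```

The key is turned to its unlocked stop, the lid stays open leaning back about 13° past upright, the tape measure, glue tin and thread spool were not touched, and the job was handed in at about 16 s; no verdict was shown.

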